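# Open a sample transport case by its two-stage catch

## Robot

A 6-joint arm with a two-finger parallel gripper is mounted at the origin on a cart in front of the work surface, level with it; the furniture and walls round the work are solid. World frame = base frame: x ahead of the robot, y to its left, z up, the work surface at z = 0. Lengths are in m, angles in rad, forces in N, time in s.
With the tool pointing down it reaches from about 0.35 to 0.85 m from the base axis. Payload 8.1 kg.
Tool frame: the origin (TCP) lies midway between the tips of the shut fingers; the grasp point (between the pads) lies 19 mm behind it; z points along the fingers, y is the line along which they close (so a half turn about z gives the same grasp; the last joint's range is limited). The gripper opens to 93 mm and grips with 3 to 60 N. Pads are 15 mm wide; open, the fingers measure 128 mm over their backs; the gripper's body (75 mm by 188 mm) begins 65 mm behind the grasp point.
Start: joints at [1.213, 0.13, 1.488, -0, 1.523, -0.085], TCP at [0.162, 0.578, 0.219] pointing down, gripper open.
Joint ranges: [-2.96, 2.96], [-0.89, 2.26], [0.02, 2.5], [-1.34, 4.48], [0, 2.73], [-2.66, 2.66]. Speed limits (rad/s): [2.39, 2.39, 2.79, 3.14, 3.14, 3.14].

## Interface

Orientations are given as a rotation vector (axis times angle).
In Python, from station import ctrl gives the robot as it stands. The module is installed in compiled form; this text tells all that it offers. Calls block until the motion is done:
- ctrl.goto(position, orientation): joint-space move of the TCP to a pose.
- ctrl.movel(position, ori=None, max_speed=0.15, until_force=None): straight line of the TCP; ori=None keeps the orientation; max_speed is the mean speed in m/s. With until_force (N) it stops when the force on the tool has changed by that much, and returns True; else False.
- ctrl.move_j(angles): joint-space move.
- ctrl.gripper_to(opening): finger opening in m; the grip force is fixed at half the most; returns when the fingers have stopped.
- ctrl.wait(seconds).
- ctrl.ik(position, orientation): joint angles nearest the present ones, or None.
- ctrl.get_state(): the state.
- ctrl.grab_frame(name): name is "side" or "top" or "wrist"; returns the picture (400x640x3 uint8, red, green, blue); there is no depth.
- ctrl.calibration(name): a dict with "fov_y" (degrees; the focal length in pixels is half the picture's height over the tangent of half this angle, whatever the lens; pixels are square), "cx", "cy" (the principal point, pixels), "k1" (the pictures are not rectified: a ray, as slopes to the right and down, at radius r is drawn at 1 + k1 r^2 times it, then the intrinsics apply), "rvec" (rotation vector, rad) and "tvec" (3), from world to camera coordinates, as OpenCV has them. Camera axes: x right, y down, z forward; pixel columns grow to the right and rows downward; lengths in m; the calibration is good to about 2 mm. A picture is of the moment at which its call begins: read the wrist's pose just before it. calibration takes no time and is no camera call; for the wrist camera it gives the pose at the moment of the call.
A pose or a line that the arm cannot do raises ctrl.PlanningError and nothing moves.
- ctrl.hand_in(): hands the job in; it is judged then, once.
The state is a dict: "time": time; "joint_pos": joint angles; "joint_vel": joint speeds; "tau": joint torques, N m; "position": TCP position; "tool_rot": TCP orientation; "force": force on the tool from outside, world axes, zero at the start; "wrist_torque": the same for the moment, N m; "gripper_width": finger opening in m; "gripper_force": force on a finger pad.
Only numpy, scipy, OpenCV 4.12 (cv2) and the standard library are available. Lean on these libraries where they do the work, as an engineer would, in place of code of your own. Each camera call takes 0.05 s, during which the arm holds its last target. There are 200 camera calls.

## Task

Open the sample transport case so that the tubes in it can be taken out. Its catch has two stages: press the red safety button down and, keeping it down, slide it along the catch away from the lever until you feel it reach its end stop; then lift the steel lever by its black finger grip until it stands up, and swing the lid well open by its black handle, towards upright, and let it stand. The catch is light, so work by feel: never jam the tab with 10 newtons or more, at its stop or with the button up, nor lift the lever with 15 against a tab that still holds it, nor lean on the seated button with over 20. Leave the things lying round the case where they are.

Things in the scene. Friction and masses are not known exactly. Their poses are not given: they have to be found in the camera images.
- sample_case: Grey case, fixed, 190 x 236 x 115 mm, blue lid. Origin: middle of its underside; x from front (catch side) to back, y left, z up; all points have these axes. Its catch (lever, red tab, stop) lies along y on the front shelf at x -70 and is clamped through slots: ALL of it sits up to 12 mm left or right (y) of the points tab_place, nose_place, grip_place, pivot_place; the shift is not measured.
- tab_place (a point): Red safety tab (right end of the catch), without the shift: foot of the thumb ridge's left face, middle of its width, z 125. Button pad: top at z 125, 20 wide (x), from this face 14 to the left; surroundings not above z 119. Ridge: 8 thick, 15 high; push this face to -y. Button: 2 N starts it down, 5 N holds it 2.5 mm down, it seats at 4 mm (7 N).
- nose_place (a point): Left end of the tab's nose, z 119, without the shift. The nose lies over the lever's tip. Button up, the tab is blocked after 1 mm. Held down 2.5 mm or more, it slides 14 mm to -y, against 2.5 N (plus rubbing), to a hard stop; there, let up, the button springs up and locks it (dragged back while down it shuts again). The nose frees the lever only in the last 1.5 mm.
- grip_place (a point): Lever's finger grip, shut and without the shift: middle of its foot, on the lever's top, z 113. Black upright fin, 10 thick (x), 24 long (y), 25 high, top z 138. Clear 25 mm to both sides above z 112. Lifting takes 5 to 9 N here. The steel lever is 16 wide (x), 6 thick.
- pivot_place (a point): Lever's pivot, axis along x, z 110, without the shift; 78 mm left of the grip's middle. The lever's tip lies 134 mm right of it.
- lid_handle (a point): Middle of the lid's black handle, a round bar 10 thick along y, straight for 96 mm, z 140 when shut, 20 clear above the lid. Moves with the lid. Opening takes about 5 N here.
- lid_hinge (a point): Lid's hinge line (axis along y, z 101), 108 behind and 39 below the shut handle. A tongue on the lid lies under the lever: shut, the lever holds the lid down.
- catch_lever (a joint): Angle of the steel lever: 0 lying shut, 1.57 upright, end of travel 1.85; its tip rises and swings to the left (+y). It is stiff and stays where it is left.
- case_lid (a joint): Angle of the lid: 0 shut, 1.57 upright, end of travel 1.85; it swings up and to the back (+x). Its hinge is stiff and it stays where it is left.
- bench_timer: Bystander: white bench timer, 62 x 68 x 20, lying to the right of the case. Origin: middle of its underside.
- cuvette_tray: Bystander: cream tray of cuvettes, 100 x 150 x 39, to the left of the case. Origin: middle of its underside.
- marker_pen: Bystander: blue marker, 12 x 144 x 12, lying crosswise in front of the case. Origin: middle of its underside.

How it is judged:
By the outcome, as a careful person would: the job done as asked, in the order asked, and still so for the second after the job is handed in, with the robot touching nothing.
It also fails if it takes over 64 s, if anything falls off the work surface, if the arm or the gripper's body presses on something with over 40 N, if the wrist force passes 120 N, or if a joint passes its speed limit or range.

## Working session

There is one attempt and no reset: what is moved stays moved. The work goes in short steps, each a Python script; the robot and the scene stay as the last script left them, time stands still between calls to the robot, and variables do not carry over. Pictures are saved under pics/ and viewed, at most 10 in all, crops included, and the job is handed in when it is done.

```bash
mkdir -p pics; ls
python3 - <<'E'
from station import ctrl
import cv2, numpy as np
for n in ("top","side"):
    im=ctrl.grab_frame(n); cv2.imwrite(f"pics/{n}0.png",im[:,:,::-1]); 
    print(n,ctrl.calibration(n))
s=ctrl.get_state();print(s["time"],s["position"],s["tool_rot"],s["force"])
E
```

```text
pics
top {'fov_y': 55.66853723678948, 'cx': 318.08811090296524, 'cy': 195.46526185568186, 'k1': 0.005320631347665682, 'rvec': array([ 2.11092346, -2.11640555,  0.207001  ]), 'tvec': array([0.10612909, 0.53636994, 0.84944653])}
side {'fov_y': 51.05148206863206, 'cx': 312.6382665737818, 'cy': 197.9973257683726, 'k1': -0.03859972598371275, 'rvec': array([ 2.20442222, -0.02857617, -0.00339729]), 'tvec': array([-0.54091288,  0.14747269,  1.01491346])}
0.1 [0.16146651 0.57733235 0.21768582] [-4.27187189e-01 -3.11205186e+00  2.55999383e-03] [-0.07351573 -0.5743754   0.50495923]
```

View pics/top0.png

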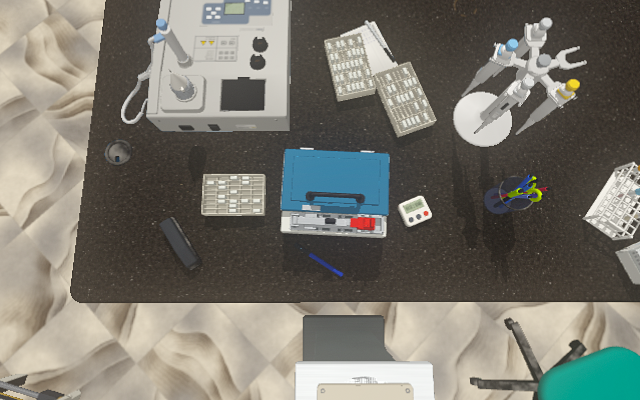

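View pics/side0.png

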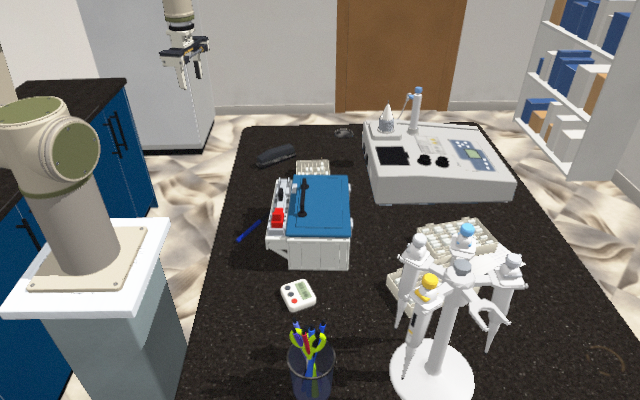

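The top view shows the case at about (285-390, 150-238), with the handle near (336,197) and the red tab near (363,224). In the side view the red tab is at (278,217). The arm is clear of both views. Next I'll localise roughly and move the wrist camera above the catch.

```bash
cat > h.py <<'E'
from station import ctrl
import cv2, numpy as np
from scipy.spatial.transform import Rotation as R
def ray(c,uv):
    f=200/np.tan(np.radians(c["fov_y"])/2)
    d=(np.atleast_2d(uv)-[c["cx"],c["cy"]])/f
    u=d.copy()
    for _ in range(10): u=d/(1+c["k1"]*(u**2).sum(1,keepdims=True))
    Rm=R.from_rotvec(c["rvec"]).as_matrix()
    return -Rm.T@c["tvec"], np.c_[u,np.ones(len(u))]@Rm
def plane(c,uv,z):
    o,d=ray(c,uv); return o+d*((z-o[2])/d[:,2])[:,None]
def masks(im):
    h=cv2.cvtColor(im,cv2.COLOR_RGB2HSV)
    return dict(blue=cv2.inRange(h,(95,90,60),(115,255,255)),red=cv2.inRange(h,(0,150,90),(8,255,255))|cv2.inRange(h,(172,150,90),(180,255,255)),dark=cv2.inRange(h,(0,0,0),(180,255,60)))
def big(m):
    cs,_=cv2.findContours(m,cv2.RETR_EXTERNAL,cv2.CHAIN_APPROX_NONE); return max(cs,key=cv2.contourArea)[:,0,:].astype(float)
def down(yaw): # tool z down, tool y along case x axis (yaw)
    x=np.array([-np.sin(yaw),np.cos(yaw),0]); z=np.array([0,0,-1.]); return R.from_matrix(np.c_[x,np.cross(z,x),z])
E
python3 - <<'E'
from h import *
im=cv2.imread("pics/top0.png")[:,:,::-1].copy(); c=ctrl.calibration("top"); m=masks(im)
b=big(m["blue"]); w=plane(c,b,.115)[:,:2]
r=cv2.minAreaRect((w*1000).astype(np.float32)); print("lid",r,cv2.boxPoints(r).round())
k=m["dark"].copy(); k[:190]=0;k[206:]=0;k[:,:303]=0;k[:,370:]=0
h=big(k); print("handle",plane(c,[[h[:,0].min(),h[:,1].mean()],[h[:,0].max(),h[:,1].mean()]],.14))
print("red",plane(c,big(m["red"]).mean(0),.125))
cam=ctrl.calibration("wrist"); o,_=ray(cam,[[320,200]]); s=ctrl.get_state()
T=R.from_rotvec(s["tool_rot"]); print("cam in tool",T.inv().apply(o-s["position"]),"axis in tool",T.inv().apply(ray(cam,[[cam["cx"],cam["cy"]]])[1]),"imgx",T.inv().apply(R.from_rotvec(cam["rvec"]).as_matrix()[0]),cam["fov_y"])
E
```

```text
lid ((557.1275634765625, 65.70912170410156), (238.8988494873047, 143.09031677246094), 86.92462921142578) [[479. -50.]
 [622. -57.]
 [635. 181.]
 [492. 189.]]
handle [[0.5189275  0.12389184 0.14      ]
 [0.51888682 0.11096311 0.14      ]]
red [[0.46123144 0.00848046 0.125     ]]
cam in tool [ 0.07869354  0.00020972 -0.16526024] axis in tool [[-2.79359453e-01  6.71891510e-04  9.60186359e-01]] imgx [ 1.05185332e-03  9.99999369e-01 -3.93721400e-04] 68.33130828344282
```

Run:
```python
from h import *
import pickle
yaw=np.radians(-3.08); ori=down(yaw).as_rotvec(); ori2=(down(yaw)*R.from_euler("z",180,degrees=True)).as_rotvec()
O=np.array([.5337,.067,0]); ex=np.array([np.cos(yaw),np.sin(yaw),0]); ey=np.array([-ex[1],ex[0],0])
p=O-.07*ex+[0,0,.25]
print(ctrl.ik(p,ori),ctrl.ik(p,ori2))
D=[]
ctrl.goto(p+.02*ey,ori); 
for i,dy in enumerate((.02,-.05)):
    if i: ctrl.movel(p+dy*ey)
    ctrl.wait(.2)
    c=ctrl.calibration("wrist"); im=ctrl.grab_frame("wrist"); D.append((c,im)); cv2.imwrite(f"pics/w{i}.png",im[:,:,::-1])
pickle.dump(D,open("w.pkl","wb")); s=ctrl.get_state(); print(s["time"],s["position"],s["force"])
```

```text
[ 0.04205317 -0.24154337  1.78964868  0.          1.59348735  0.09580931] None
3.2833 [0.46112929 0.0215429  0.24997179] [ 0.78730766  0.99348772 -1.19653821]
```

View pics/w0.png

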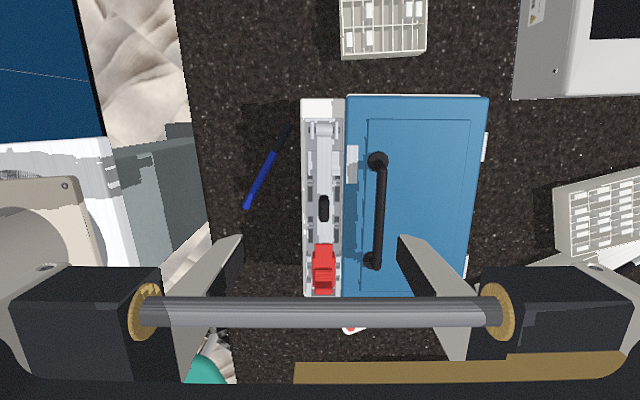

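View pics/w1.png

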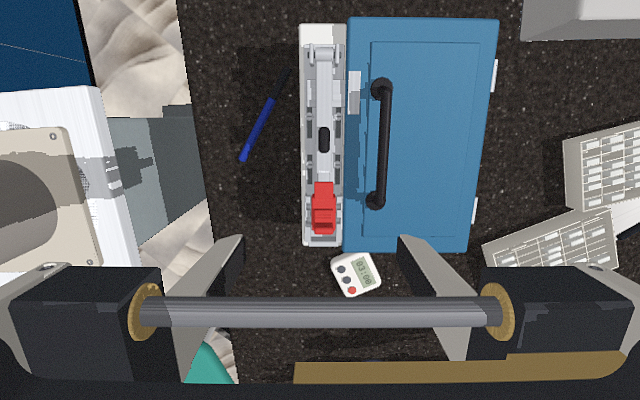

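The wrist views show the catch upright in the frame. In w1 the red tab is at (323,182-234), the fin is at (323,138), the pivot is near (320,60) and the handle runs from (380,90) to (376,200). I'll zoom in on the tab.

Run:
```python
import cv2
a=cv2.imread("pics/w1.png")[115:245,295:350]; cv2.imwrite("pics/z1.png",cv2.resize(a,None,fx=4.5,fy=4.5,interpolation=cv2.INTER_CUBIC))
```

```text
(no output)
```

View pics/z1.png

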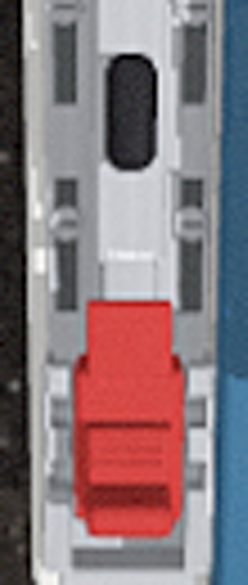

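The crop shows the nose's left end at row 181.7, the button pad at rows 209.4-222.8, the ridge's top edge at about 227 and its end at 234. The fin covers rows 127-153 and the catch lies at column 323. Now to turn these into case coordinates.

Run:
```python
from h import *
import pickle
D=pickle.load(open("w.pkl","rb"))
for c,im in D:
    m=masks(im)["blue"]; m[:, :340]=0; m[255:]=0
    b=big(m); w=plane(c,b,.115)[:,:2]; r=cv2.minAreaRect((w*1000).astype(np.float32)); print("lid",np.round(r[0],1),np.round(r[1],1),r[2])
c,im=D[1]
yaw=np.radians(-3.08); ex=np.array([np.cos(yaw),np.sin(yaw),0]); ey=np.array([-ex[1],ex[0],0]); O=np.array([.5337,.067,0])
def show(n,uv,z):
    P=plane(c,uv,z)[0]; print(n,P.round(4),"case",((P-O)@ex*1000).round(1),((P-O)@ey*1000).round(1))
X=lambda v:295+v/4.5
Y=lambda v:115+v/4.5
show("nose",[X(130),Y(300)],.119)
show("padL",[X(130),Y(425)],.125)
show("foot",[X(130),Y(485)],.125)
show("ridgetopL",[X(130),Y(505)],.140)
show("ridgetopR",[X(130),Y(535)],.140)
show("finL",[X(131),Y(55)],.138); show("finR",[X(131),Y(170)],.138)
show("finxl",[X(105),Y(112)],.138); show("finxr",[X(158),Y(112)],.138)
show("handle1",[381.5,90],.14);show("handle2",[376,200],.14)
show("tabxl",[X(75),Y(440)],.125);show("tabxr",[X(182),Y(440)],.125)
# red contour row in both views: bottom ridge end & nose
for c,im in D:
    m=masks(im)["red"]; m[:, :300]=0; m[:,350:]=0; m[255:]=0; b=big(m); print(b.min(0),b.max(0)); top=b[b[:,1]==b[:,1].min()].mean(0); show("nose",top-[0,.5],.119)
    s=b[(b[:,1]>b[:,1].min()+2)&(b[:,1]<b[:,1].min()+12)]
# handle by dark mask
    k=masks(im)["dark"]; k[:,:362]=0;k[:,396:]=0;k[285:]=0;k[:70]=0; h=big(k); print(h.min(0),h.max(0)); show("hL",[h[:,0].mean(),h[:,1].min()],.14);show("hR",[h[:,0].mean(),h[:,1].max()],.14)
```

```text
lid [558.6 100.3] [167.5 140.9] 86.90279388427734
lid [556.5  66.2] [234.1 141. ] 86.98258972167969
nose [0.4643 0.0353 0.119 ] case -67.6 -35.4
padL [0.4629 0.0073 0.125 ] case -67.5 -63.4
foot [ 0.4622 -0.0073  0.125 ] case -67.4 -78.1
ridgetopL [ 0.4621 -0.0065  0.14  ] case -67.6 -77.2
ridgetopR [ 0.4617 -0.0137  0.14  ] case -67.5 -84.4
finL [0.467  0.0902 0.138 ] case -67.8 19.6
finR [0.4659 0.067  0.138 ] case -67.7 -3.7
finxl [0.4611 0.0791 0.138 ] case -73.1 8.2
finxr [0.472  0.0785 0.138 ] case -62.2 8.2
handle1 [0.519  0.1196 0.14  ] case -17.5 51.8
handle2 [0.514  0.0191 0.14  ] case -17.1 -48.9
tabxl [0.4501 0.0043 0.125 ] case -80.1 -67.1
tabxr [0.4747 0.0031 0.125 ] case -55.5 -67.0
[313. 244.] [333. 254.]
nose [0.4637 0.0362 0.119 ] case -68.3 -34.5
[363. 151.] [387. 270.]
hL [0.5193 0.136  0.14  ] case -18.1 68.1
hR [0.5197 0.0125 0.14  ] case -11.1 -55.1
[312. 182.] [335. 233.]
nose [0.4639 0.0355 0.119 ] case -68.0 -35.2
[366.  78.] [391. 209.]
hL [0.519  0.1295 0.14  ] case -18.1 61.7
hR [0.5194 0.0096 0.14  ] case -11.2 -58.1
```

The sizes check out: the pad is 14.7 mm, the fin 23×11 mm, and the catch lies on one line. Next I'll close the fingers and press the button by feel.

```bash
cat >> h.py <<'E'
yaw=np.radians(-3.05); ex=np.array([np.cos(yaw),np.sin(yaw),0]); ey=np.array([-ex[1],ex[0],0]); ez=np.array([0,0,1.])
OR=down(yaw).as_rotvec()
foot=np.array([.4622,-.007,0]); fin=np.array([.4665,.0786,0]); hnd=np.array([.5165,.0694,.140])
def st(t=""):
    s=ctrl.get_state(); f=s["force"]; print(t,"t%.2f"%s["time"],"p",s["position"].round(4),"F case",np.round([f@ex,f@ey,f[2]],2),"w%.4f"%s["gripper_width"]); return s
E
python3 - <<'E'
from h import *
p=foot+ey*.0095
ctrl.gripper_to(0)
ctrl.movel(p+ez*.16,OR,max_speed=.15)
ctrl.movel(p+ez*.132,max_speed=.06); ctrl.wait(.3); st("above")
print(ctrl.movel(p+ez*.1225,max_speed=.008,until_force=3)); st("touch"); ctrl.wait(.2); st()
E
```

```text
above t6.41 p [0.463  0.0024 0.1323] F case [0.49 0.24 0.39] w0.0004
True
touch t7.35 p [0.4626 0.0024 0.1238] F case [0.74 0.35 3.41] w0.0002
 t7.55 p [0.4625 0.0024 0.1237] F case [1.15 0.39 3.52] w0.0007
```

Run:
```python
from h import *
p=foot+ey*.0095
print(ctrl.movel(p+ez*.1210,max_speed=.008,until_force=5)); s=st("pressed")
if 4<s["force"][2]<11:
    q=s["position"].copy(); q[2]=.1210
    for i in range(2):
        r=ctrl.movel(q-ey*.022*(1 if i==0 else 1),max_speed=.01,until_force=5.5); s2=st(f"slide {r}"); break
    print("moved",(s2["position"]-s["position"])@ey*1000)
```

```text
False
pressed t8.00 p [0.4628 0.0023 0.1212] F case [-0.81 -0.94  6.08] w0.0005
slide True t9.51 p [ 0.462  -0.0129  0.1213] F case [-0.3   1.17  6.1 ] w0.0003
moved -15.26452931263215
```

Run:
```python
from h import *
s=st("now"); q=s["position"].copy(); q[2]=.1210
r=ctrl.movel(q-ey*.006,max_speed=.008,until_force=4); s2=st(f"slide {r}"); print("moved",(s2["position"]-s["position"])@ey*1000)
ctrl.wait(.1); st()
```

```text
now t9.51 p [ 0.462  -0.0129  0.1213] F case [-0.3   1.17  6.1 ] w0.0003
slide True t9.82 p [ 0.462  -0.0129  0.1215] F case [-0.44  2.06  5.5 ] w0.0003
moved 0.025955099293399786
 t9.92 p [ 0.4621 -0.0129  0.1216] F case [-0.41  1.18  6.22] w0.0006
```

The tab is at a hard stop after about 14 mm. I'll lift straight up and check.

Run:
```python
from h import *
q=ctrl.get_state()["position"]
ctrl.movel(q+ez*.03,max_speed=.05); 
p=fin+ez*.20-ey*.02
ctrl.movel(p,max_speed=.15); ctrl.gripper_to(.024); ctrl.wait(.1)
c=ctrl.calibration("wrist"); im=ctrl.grab_frame("wrist"); cv2.imwrite("pics/w2.png",im[:,:,::-1]); st()
k=masks(im)["red"]; k[:,:280]=0;k[:,360:]=0; b=big(k); print(b.min(0),b.max(0)); top=b[b[:,1]==b[:,1].min()].mean(0); P=plane(c,top-[0,.5],.119)[0]; print(P, "nose shift",(P-[.4641,.0354,.119])@ey)
```

```text
t12.16 p [0.4654 0.0586 0.2   ] F case [-0.21 -1.17  0.55] w0.0236
[308. 248.] [334. 296.]
[0.46346366 0.0223274  0.119     ] nose shift -0.013087939037477438
```

View pics/w2.png

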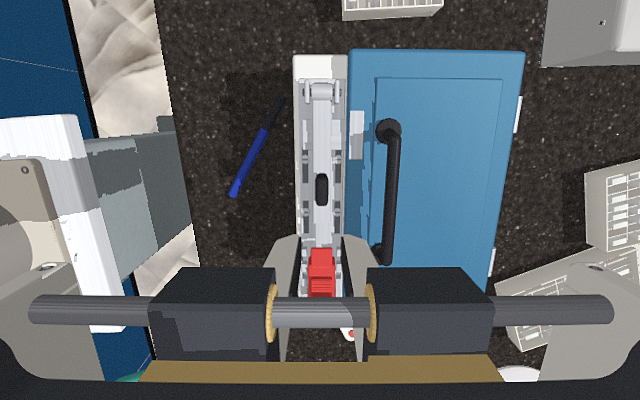

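The nose has moved 13 mm and the button is up and locked. Next I'll grip the fin and lift gently.

```bash
cat >> h.py <<'E'
piv=fin+ey*.078+ez*.110
def lever(th,tilt):
    rx=R.from_rotvec(-th*ex); C=piv+rx.apply(-.078*ey+.017*ez)
    o=R.from_rotvec(-tilt*ex)*down(yaw); return C+.010*o.apply([0,0,1.]),o.as_rotvec()
E
python3 - <<'E'
from h import *
for th in (0,.4,.8,1.2,1.65):
    for f in (.5,.75,1): print(th,f,ctrl.ik(*lever(th,f*th)) is not None,end="; ")
p0,_=lever(0,0); print(p0)
ctrl.movel(p0+ez*.03,OR,max_speed=.12); ctrl.wait(.1)
print(ctrl.movel(p0,max_speed=.04,until_force=5)); st("down")
ctrl.gripper_to(0.0); ctrl.wait(.1); s=st("grip")
r=ctrl.movel(s["position"]+ez*.006,max_speed=.01,until_force=11); st(f"lift {r}")
E
```

```text
0 0.5 True; 0 0.75 True; 0 1 True; 0.4 0.5 True; 0.4 0.75 True; 0.4 1 True; 0.8 0.5 True; 0.8 0.75 True; 0.8 1 True; 1.2 0.5 True; 1.2 0.75 True; 1.2 1 True; 1.65 0.5 True; 1.65 0.75 True; 1.65 1 True; [0.4665 0.0786 0.117 ]
False
down t13.78 p [0.4667 0.0786 0.1172] F case [ 0.71  0.45 -0.27] w0.0239
grip t14.28 p [0.4669 0.0786 0.1173] F case [ 2.05 -0.38  0.26] w0.0097
lift True t14.64 p [0.4669 0.0788 0.1183] F case [2.38 0.57 1.09] w0.0099
```

Run:
```python
from h import *
s=st("now"); off=s["position"]-lever(.013,0)[0]; print(off)
p,o=lever(.08,.06)
r=ctrl.movel(p+off,o,max_speed=.008,until_force=12); st(f"lift {r}")
```

```text
now t14.64 p [0.4669 0.0788 0.1183] F case [2.38 0.57 1.09] w0.0099
[ 3.71229932e-04 -2.49423157e-05  3.14939469e-04]
lift False t15.48 p [0.4669 0.0795 0.1231] F case [ 5.54 -0.66 -4.17] w0.0095
```

The lever is free and following, so I'll carry it round.

Run:
```python
from h import *
for th in np.linspace(.08,1.68,13)[1:]:
    p,o=lever(th,.6*th)
    if ctrl.movel(p,o,max_speed=.06,until_force=30): print("stop",th); break
    s=ctrl.get_state(); print(round(th,2),np.abs(s["force"]).max().round(1),end=" | ")
s=st("end"); print("err",(s["position"]-p).round(4))
c=ctrl.calibration("side"); im=ctrl.grab_frame("side"); cv2.imwrite("pics/s1.png",cv2.resize(im[60:300,130:400],None,fx=2,fy=2)[:,:,::-1])
```

```text
0.21 4.4 | 0.35 4.0 | 0.48 5.1 | 0.61 4.6 | 0.75 5.1 | 0.88 5.3 | 1.01 5.5 | 1.15 5.9 | 1.28 6.0 | 1.41 5.7 | 1.55 5.5 | 1.68 6.6 | end t19.32 p [0.472  0.173  0.1815] F case [ 5.04 -2.65  6.61] w0.0097
err [ 0.0004 -0.0004  0.0011]
```

View pics/s1.png

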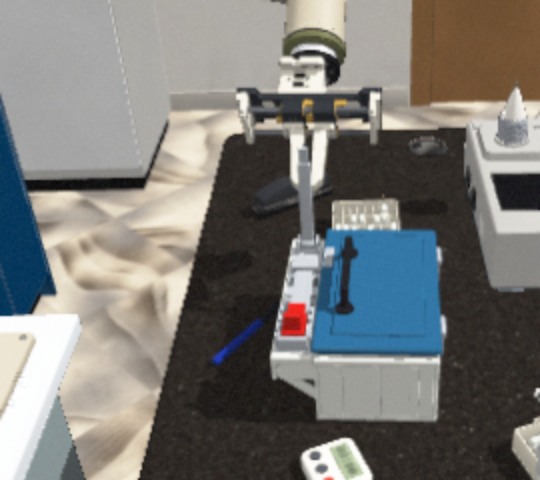

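The lever stands upright. Next: release it, back off along the tool axis, and go to the handle.

```bash
cat >> h.py <<'E'
hb=hnd-.015*ey
hin=hb+.108*ex-.039*ez
def lid(th,a,back=.009):
    C=hin+R.from_rotvec(th*ey).apply(-.108*ex+.039*ez)
    o=R.from_rotvec(a*ey)*down(yaw); return C+back*o.apply([0,0,1.]),o.as_rotvec()
E
python3 - <<'E'
from h import *
for th in (0,.5,1,1.3,1.5):
    print(th,[ctrl.ik(*lid(th,f*th)) is not None for f in (0,.2,.4,.5)])
s=ctrl.get_state(); T=R.from_rotvec(s["tool_rot"]); zt=T.apply([0,0,1.])
ctrl.gripper_to(.03); 
a=s["position"]-.06*zt; ctrl.movel(a,max_speed=.12); st("off")
ctrl.movel(a+ez*(.36-a[2]),max_speed=.2)
ctrl.goto(hb+ez*.21,OR); ctrl.gripper_to(.04); ctrl.wait(.1); st("over")
p0,_=lid(0,0)
print(ctrl.movel(p0,max_speed=.08,until_force=5)); st("down")
ctrl.gripper_to(0); ctrl.wait(.1); st("grip")
E
```

```text
0 [True, True, True, True]
0.5 [True, True, True, True]
1 [True, True, True, True]
1.3 [True, True, True, True]
1.5 [True, True, True, True]
off t20.59 p [0.4746 0.2236 0.2129] F case [ 0.09 -0.91  0.04] w0.0304
over t22.95 p [0.5157 0.0548 0.3499] F case [-0.16 -0.49 -0.03] w0.0401
False
down t25.83 p [0.5159 0.0544 0.1313] F case [-0.23  0.35  0.38] w0.0398
grip t26.55 p [0.5208 0.0541 0.132 ] F case [ 25.31   1.71 -15.02] w0.0089
```

The handle is about 5 mm further back than I estimated, so I'll recentre to take the force off.

Run:
```python
from h import *
s=ctrl.get_state()
ctrl.movel(s["position"]+.001*ex,max_speed=.01); st("rec")
s=ctrl.get_state(); f=s["force"]@ex
ctrl.gripper_to(.03); ctrl.wait(.1); st("open"); 
ctrl.gripper_to(0); ctrl.wait(.1); st("grip")
```

```text
rec t27.32 p [0.521  0.0541 0.1317] F case [-5.44  0.55  2.09] w0.0090
open t28.00 p [0.5218 0.0541 0.132 ] F case [-0.6  -0.06  0.4 ] w0.0303
grip t28.58 p [0.5209 0.0541 0.1317] F case [-4.08  0.28  2.75] w0.0090
```

```bash
sed -i 's/^hb=.*/hb=np.array([.521,.0541,.140])/' h.py
python3 - <<'E'
from h import *
for th in np.linspace(0,1.5,13)[1:]:
    p,o=lid(th,.4*th)
    if ctrl.movel(p,o,max_speed=.07,until_force=30): print("stop",th); break
    s=ctrl.get_state(); f=s["force"]; print(round(th,2),np.round([f@ex,f@ey,f[2]],1),"w%.4f"%s["gripper_width"])
s=st("end"); print("err",(s["position"]-p).round(4))
im=ctrl.grab_frame("side"); cv2.imwrite("pics/s2.png",cv2.resize(im[60:300,130:400],None,fx=2,fy=2)[:,:,::-1])
E
```

```text
0.12 [-5.6 -0.4  1.5] w0.0087
0.25 [-7.5 -0.4  4.2] w0.0088
0.38 [-8.4  0.1  7.4] w0.0089
0.5 [-10.2  -0.4   6.4] w0.0091
0.62 [-11.   -1.4   9.5] w0.0088
0.75 [-10.2  -0.8  11.4] w0.0089
0.88 [-9.3 -0.8 11.7] w0.0091
1.0 [-9.4 -0.2 13.9] w0.0091
1.12 [-6.3 -0.  15.8] w0.0088
1.25 [-3.1 -2.2 15.2] w0.0093
1.38 [-0.8 -2.9 14.7] w0.0088
1.5 [ 1.4 -2.2 14.4] w0.0092
end t32.77 p [0.6563 0.0465 0.207 ] F case [ 1.39 -2.15 14.36] w0.0092
err [ 0.0013 -0.0005  0.0029]
```

View pics/s2.png

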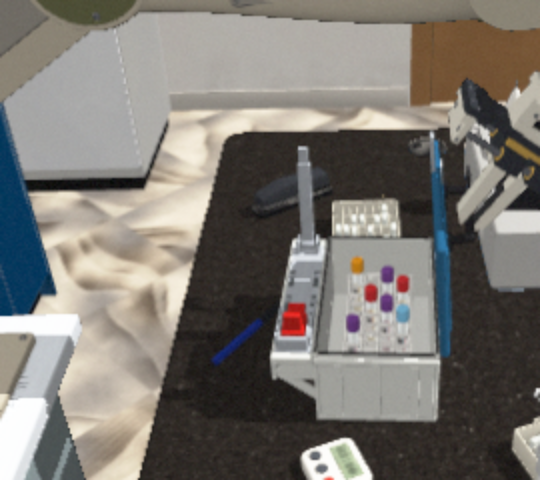

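The lid is upright and the lever is still standing. I'll release with a small opening and back away along the tool axis.

Run:
```python
from h import *
s=ctrl.get_state(); zt=R.from_rotvec(s["tool_rot"]).apply([0,0,1.])
ctrl.gripper_to(.018); s=st("rel")
ctrl.movel(s["position"]-.035*zt,max_speed=.05,until_force=6); s=st("back")
ctrl.movel(s["position"]-.03*zt+.05*ez,max_speed=.1); ctrl.wait(.3); st("clear")
im=ctrl.grab_frame("side"); cv2.imwrite("pics/s3.png",cv2.resize(im[60:300,130:400],None,fx=2,fy=2)[:,:,::-1])
```

```text
rel t33.23 p [0.655  0.047  0.2035] F case [ 0.65  0.33 -0.4 ] w0.0177
back t34.08 p [0.6745 0.046  0.232 ] F case [-0.15 -1.28 -1.15] w0.0180Traceback (most recent call last):
  File "<stdin>", line 5, in <module>
station.PlanningError: the arm cannot follow that straight line within its joint ranges
```

Run:
```python
from h import *
s=st()
for d in (ez*.04+ex*.01, -.02*R.from_rotvec(s["tool_rot"]).apply([0,0,1.])):
    try: print(ctrl.movel(s["position"]+d,max_speed=.05,until_force=5)); break
    except ctrl.PlanningError as e: print(e)
ctrl.wait(.3); st("clear")
im=ctrl.grab_frame("side"); cv2.imwrite("pics/s3.png",cv2.resize(im[60:300,130:400],None,fx=2,fy=2)[:,:,::-1])
```

```text
t34.08 p [0.6745 0.046  0.232 ] F case [-0.15 -1.28 -1.15] w0.0180
the arm cannot follow that straight line within its joint ranges
the arm cannot follow that straight line within its joint ranges
clear t34.38 p [0.6744 0.046  0.2325] F case [-0.32 -0.41 -1.18] w0.0178
```

View pics/s3.png

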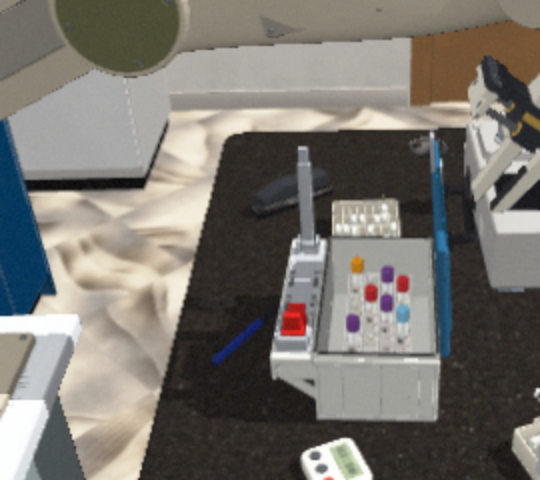

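The fingers are clear of the lid, at about (480,195) against the lid at (440,130-350). Lid and lever are both upright, the tab is at its stop, and the timer, marker and tray look unmoved.

```bash
python3 -c "
from station import ctrl
print(ctrl.hand_in())"
```

```text
the job is handed in; nothing more can be done
None
```

The case is open and the job is handed in at about 34 s of the 64 s limit: tab at its stop, lever and lid both upright, gripper clear, and the things around the case look unmoved. Readings stayed below your catch limits; the most was an 11 N trip on the first lever lift, and gripping the handle off-centre briefly put about 25 N on it.

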